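# Scrub the beaker in the chest drawer

## Task

Pull the drawer of the small wooden chest all the way out to its stop, take the long-handled brush out of its white pot and scrub the inside of the open metal beaker that stands in the drawer with two full strokes, each right down to the bottom and back up until the end of the brush is near the rim. Then stand the brush back in its pot. Leave the beaker standing in the pulled-out drawer, tip nothing over, and do not shift the anvil or the hammer.

Things in the scene. Friction and masses are not known exactly. Their poses are not given: they have to be found in the camera images.
- chest_front (a point): dark wooden bench-top chest, fixed to the bench, 280 deep (x) x 260 wide (y) x 120 mm high; this point is the middle of the lower edge of its front, on the bench; x, y, z are the chest's axes; its front looks along its own -x, towards the robot. Two small boxes, up to 28 mm high, stand on the rear half of its top.
- drawer (a joint): the chest's only drawer: distance it is pulled out along the chest's -x, m; 0 closed, stop at 0.150. It may start up to 20 mm open. It slides with a few newtons of friction.
- drawer_handle (a point): middle of the drawer's brass bar handle: round bar 10 mm thick, 100 mm long along the chest's y, its axis 45 mm in front of the drawer's face and 90 mm above the bench (30 mm below the chest's top)
- drawer_in (a point): point on the drawer's inner floor, 22 mm above the bench, midway between its sides and 52 mm behind the inner face of its front; axes as the chest's; inside 233 (x) x 218 mm (y), side walls 64 mm above the floor, drawer front up to 116 mm above the bench; a divider 6 mm thick along x parts it into a left and a right half. One half holds the beaker, the other the jar, each in its front part.
- beaker: plain metal beaker without lid, loose, standing in one half of the drawer (hidden while the drawer is closed), about 0.25 kg; 72 mm high, outer diameter 56 at the foot and 64 mm at the rim, wall 3 mm; origin at the centre of its underside, z up
- beaker_in (a point): centre of the beaker's inner floor, 5 mm above its underside; inside diameter 50 mm here, 58 mm at the rim, 67 mm higher; z up
- brush: long brush, loose, about 0.08 kg, 200 mm long, standing in the pot: pale cylindrical bristle head 32 mm in diameter from 0 to 50 mm with a flat end, steel shank 8 mm in diameter to 114 mm, round wooden handle 18 mm in diameter from about 126 to 194 mm. Origin at the centre of the bristle end, z along the brush towards the handle. The head is stiff.
- pot: plain white round pot on the bench to the left or the right of the chest, loose, about 0.45 kg; 85 mm high, 52 mm outer diameter; origin at the centre of its underside, z up
- pot_in (a point): centre of the pot's inner floor, 6 mm above its underside, inside diameter 44 mm
- jar: bystander: lidded amber glass jar, 54 mm in diameter, 70 mm high, loose in the drawer's other half; origin at the centre of its underside
- anvil: bystander: small dark steel bench anvil on the other side of the chest from the pot, about 125 x 60 x 61 mm high, 0.9 kg; origin at the centre of its underside
- hammer: bystander: hammer, about 240 mm long, lying on the bench at the far right, beyond the pot or the anvil; origin on its underside
Not all that is in view belongs to the job. What is shaped like the pot but green is not meant. Leave any orange look-alike of the brush alone.

How it is judged:
By the outcome, as a careful person would: the job done as asked, in the order asked, and still so for the second after the job is handed in, with the robot touching nothing.
It also fails if it takes over 67 s, if anything falls off the work surface, if the arm or the gripper's body presses on something with over 40 N, if the wrist force passes 120 N, or if a joint passes its speed limit or range.

## Robot

A 6-joint arm with a two-finger parallel gripper is mounted at the origin on the work surface. World frame = base frame: x ahead of the robot, y to its left, z up, the work surface at z = 0. Lengths are in m, angles in degrees, forces in N, time in s.
With the tool pointing down it reaches from about 0.25 to 0.775 m from the base axis. Payload 4 kg.
Tool frame: the origin (TCP) lies where the fingers leave the gripper's body, on its centre line; the fingertips stand 73 mm ahead of it and the grasp point (between the pads) lies 54 mm ahead of it (bot.grasp_offset is the distance from the TCP to the grasp point, in m); z points along the fingers, y is the line along which they close (so a half turn about z gives the same grasp; the last joint's range is limited). The gripper opens to 85 mm and grips with 20 to 120 N. Pads are 22 mm wide; open, the fingers measure 114 mm over their backs; the gripper's body (76 mm by 85 mm) begins 54 mm behind the grasp point. The pads swing forward as they close: fully open they stand 13 mm farther back than shut.
Start: joints at [66.171, 4.996, 78.535, -0, 96.463, -5.907], TCP at [0.169, 0.523, 0.304] pointing down, gripper open.
Joint ranges: [-177.83, 177.83], [-43.37, 116.18], [15.69, 146.23], [-61.86, 241.86], [9.47, 152.12], [-147.06, 147.06]. Speed limits (degrees/s): [159.86, 159.86, 180, 180, 180, 180].

## Interface

Orientations are given as a 3x3 rotation matrix whose columns are the frame's x, y, z axes.
In Python, from bench import bot gives the robot as it stands. The module is installed in compiled form; this text tells all that it offers.
- The arm moves only by the shell command python3 -m pendant 'ROWS'. ROWS is JSON, a list of rows, each an object of numbers: "fingers": the closure, from -1 (fully open) to 1 (shut); "dx", "dy", "dz": the shift along the world's x, y, z in mm; "ax", "ay", "az": the turn, a rotation vector about the world's x, y, z in degrees. In form: [{"fingers": .., "dx": .., "dy": .., "dz": .., "ax": .., "ay": .., "az": ..}, ...]. A call has 1 to 8 rows; each row shifts and turns the commanded pose from where the row before left it; what a row does not reach is not made up. A row lasts 1/8 s, in which the tool goes at most 62.5 mm and 10.7 degrees, less where a joint would pass 70% of its speed; a pose out of reach is approached as far as the arm can. A call is refused whole if a number of a shift passes 62.5 or a number of a turn 10.7, either way. A call with a gripper value outside its range is refused whole. The fingers move at their own pace and stop on an object; the grip force is fixed at half the most. Time passes only in rows, so rows that do not move let the fingers close. It gives the time, the measured TCP pose, the force, the opening and the grip force at its end, in the units of the state.
- bot.get_obs(): the state, without advancing time (a new reading comes with each control period).
- bot.camera(name): name is "scene" or "side" or "wrist"; returns the picture (480x640x3 uint8, red, green, blue); there is no depth.
- bot.camera_info(name): a dict with "mtx" (3x3 intrinsics, pixels), "k1" (the pictures are not rectified: a ray, as slopes to the right and down, at radius r is drawn at 1 + k1 r^2 times it, then the intrinsics apply), "world_to_cam" (4x4, takes a point from world to camera coordinates). Camera axes: x right, y up, looking along -z (the intrinsics and any distortion apply to the point x, -y, -z); pixel columns grow to the right and rows downward; lengths in m; the calibration is good to about 2 mm. A picture is of the moment at which its call begins: read the wrist's pose just before it. camera_info takes no time and is no camera call; for the wrist camera it gives the pose at the moment of the call.
- bot.sign_off(): hands the job in; it is judged then, once.
The state is a dict: "time_s": time; "q": joint angles; "dq": joint speeds; "effort": joint torques, N m; "tcp_pos": TCP position; "tool_rot": TCP orientation; "ft_force": force on the tool from outside, world axes, zero at the start; "torque": the same for the moment, N m; "grip_width": opening from 0.0 (shut) to 1.0 (fully open); "finger_force": force on a finger pad.
Only numpy, scipy, OpenCV 4.12 (cv2) and the standard library are available. Lean on these libraries where they do the work, as an engineer would, in place of code of your own. Each camera call takes 0.05 s, during which the arm holds its last target. There are 200 camera calls.

## Working session

There is one attempt and no reset: what is moved stays moved. The work goes in short steps, Python scripts to look and compute and a shell command to move; the robot and the scene stay as the last step left them, time stands still between calls to the robot, and variables do not carry over. Pictures are saved under pics/ and viewed, at most 11 in all, crops included, and the job is handed in when it is done.

```bash
mkdir -p pics
cat > h.py <<'E'
import numpy as np, cv2
from bench import bot
def snap(n,f):
    info=bot.camera_info(n); im=bot.camera(n); cv2.imwrite(f'pics/{f}.png',im[:,:,::-1]); np.savez(f'pics/{f}.npz',mtx=info['mtx'],k1=info['k1'],T=info['world_to_cam']); return im
def ray(f,u,v):
    d=np.load(f'pics/{f}.npz'); K,k1,T=d['mtx'],float(d['k1']),d['T']
    p=cv2.undistortPoints(np.array([[[u,v]]],float),K,np.array([k1,0,0,0,0.]))[0,0]
    R=T[:3,:3]; return -R.T@T[:3,3], R.T@np.array([p[0],-p[1],-1.])
def onz(f,u,v,z):
    o,d=ray(f,u,v); return o+d*(z-o[2])/d[2]
def tri(f1,a,f2,b):
    o1,d1=ray(f1,*a); o2,d2=ray(f2,*b)
    s=np.linalg.lstsq(np.c_[d1,-d2],o2-o1,rcond=None)[0]; p,q=o1+d1*s[0],o2+d2*s[1]
    return (p+q)/2, np.linalg.norm(p-q)*1000
def proj(f,P):
    d=np.load(f'pics/{f}.npz'); c=d['T'][:3,:3]@np.array(P)+d['T'][:3,3]; a=np.array([c[0],-c[1]])/-c[2]
    a=a*(1+float(d['k1'])*(a@a)); return (d['mtx']@np.r_[a,1])[:2]
E
python3 - <<'E'
from h import *
for n in('scene','side','wrist'):
    snap(n,n+'0'); d=np.load(f'pics/{n}0.npz'); print(n,ray(n+'0',320,240),d['k1'])
a=[cv2.imread(f'pics/{n}0.png') for n in('scene','side')]
E
```

```text
scene (array([1.4596166 , 0.43306371, 1.02335424]), array([-0.63422829, -0.35645382, -0.68630121])) -0.02541550760383269
side (array([0.52948929, 0.87154769, 1.19616561]), array([ 0.08806599, -0.64085459, -0.76284142])) -0.18754125407555108
wrist (array([0.09283422, 0.54938265, 0.37147071]), array([ 0.29482589, -0.09248453, -0.95109946])) -0.07816058757837939
```

View pics/scene0.png

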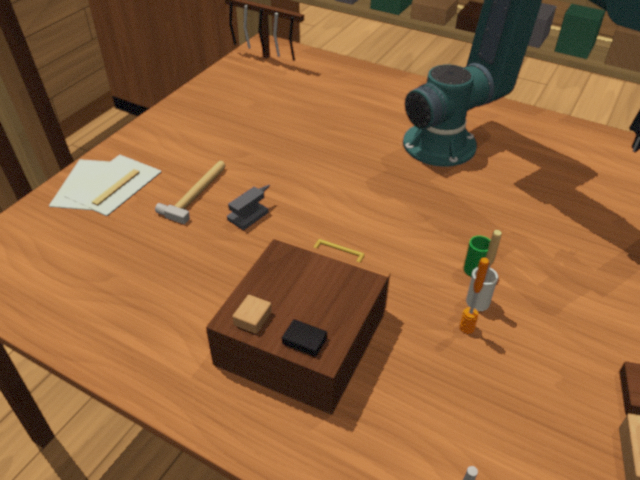

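View pics/side0.png

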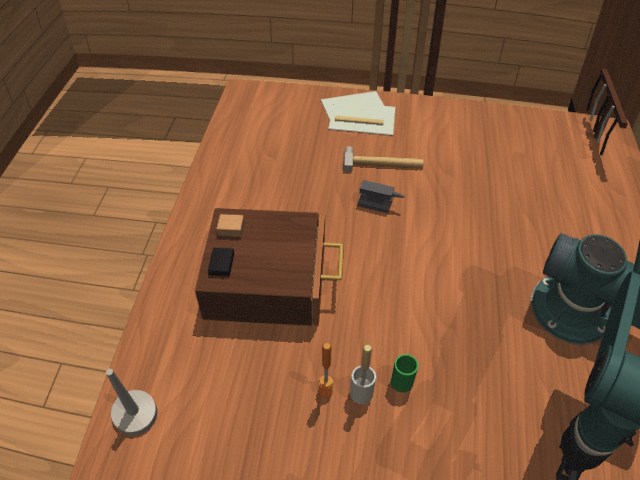

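Scene view: the chest is at (300,320), its brass handle at (338,248), the white pot at (482,290) with a pale handle at (494,245). The orange brush is at (470,320)–(483,265), the green pot at (479,255), the anvil at (248,207) and the hammer at (190,190).

Side view candidates: pots are white (363,385) and green (404,373); brushes are pale (366,357), standing in the white pot, and orange (326,370), standing free. The white pot and the pale brush fit the description. I'll confirm with an enlarged crop.

Run:
```python
from h import *
a=cv2.imread('pics/side0.png')[330:415,300:430]; b=cv2.imread('pics/scene0.png')[225:340,445:515]
a=cv2.resize(a,None,fx=3.6,fy=3.6,interpolation=cv2.INTER_CUBIC); b=cv2.resize(b,None,fx=4,fy=4,interpolation=cv2.INTER_CUBIC)
c=np.zeros((460,a.shape[1]+b.shape[1],3),np.uint8); c[:a.shape[0],:a.shape[1]]=a; c[:b.shape[0],a.shape[1]:]=b; cv2.imwrite('pics/crop1.png',c); print(a.shape,b.shape)
# handle: brass mask
for f in('scene0','side0'):
    h=cv2.cvtColor(cv2.imread(f'pics/{f}.png'),cv2.COLOR_BGR2HSV)
    m=cv2.inRange(h,(22,120,90),(34,255,255)); 
    n,l,s,ce=cv2.connectedComponentsWithStats(m)
    for i in range(1,n):
        if s[i,4]>40: print(f,'brass',s[i],ce[i])
    for nm,lo,hi in(('pale',(17,50,120),(32,150,255)),('white',(0,0,120),(180,40,255))):
        m=cv2.inRange(h,lo,hi); n,l,s,ce=cv2.connectedComponentsWithStats(m)
        for i in range(1,n):
            if s[i,4]>40: print(f,nm,s[i],ce[i].round(1))
```

```text
(306, 468, 3) (460, 280, 3)
scene0 brass [318 240  45  17 118] [340.15254237 247.22033898]
scene0 pale [320   0  50  12 141] [349.3   4.9]
scene0 pale [305   6  27  24 150] [315.8  17.2]
scene0 pale [401   8  10  13  62] [406.1  14.4]
scene0 pale [303  15  85  40 893] [343.8  34.2]
scene0 pale [425  23  48  13 131] [448.3  28.3]
scene0 pale [539  25  22  31 242] [551.1  39.5]
scene0 pale [596  35  17  13 157] [603.4  41.1]
scene0 pale [424  43  18  18  45] [433.1  53.2]
scene0 pale [411  49  11  20  56] [416.1  59.8]
scene0 pale [563  55  77  20 237] [600.9  64.3]
scene0 pale [523  59  31  23 214] [537.8  69.4]
scene0 pale [541  74  42  39 455] [561.8  92.6]
scene0 pale [571  74  53  50 880] [598.3  97.5]
scene0 pale [518  80  13   8  49] [523.4  83.6]
scene0 pale [621  85  14  17  51] [627.2  93. ]
scene0 pale [514  88  28  15 137] [528.7  93.9]
scene0 pale [174 161  50  48 487] [199.6 184.2]
scene0 pale [ 92 169  47  36 381] [115.1 186.8]
scene0 pale [493 229   9  13  65] [497.  233.7]
scene0 pale [240 297  29  21 209] [253.6 306.2]
scene0 pale [ 11 352  12  11  42] [ 15.8 357.3]
scene0 pale [629 414  11  24 158] [633.9 422.9]
scene0 pale [632 436   8  17  70] [635.4 444.4]
scene0 pale [ 17 442  20  26 121] [ 27.6 453.4]
scene0 pale [ 32 461  17  13  61] [ 40.3 466.8]
scene0 pale [ 30 472  13   8  43] [ 36.  475.8]
scene0 white [  50  156  110   59 3383] [101.3 183.7]
scene0 white [156 204  32  14 223] [171.7 210.1]
scene0 white [484 268  14  18  71] [491.2 278.5]
scene0 white [467 467  10  10  71] [471.8 471.2]
side0 pale [334 115  50   9 209] [358.7 119.1]
side0 pale [352 156  72   9 312] [389.6 159.5]
side0 pale [320 242  23  37 190] [335.8 261.4]
side0 white [ 321   92   74   43 2056] [359.9 112.7]
side0 white [345 147   8  19 127] [348.3 156.7]
side0 white [352 366  24  22 139] [363.4 378.7]
side0 white [125 391  31  41 751] [141.5 410.8]
side0 white [111 398  15  30 258] [117.6 412.2]
```

View pics/crop1.png

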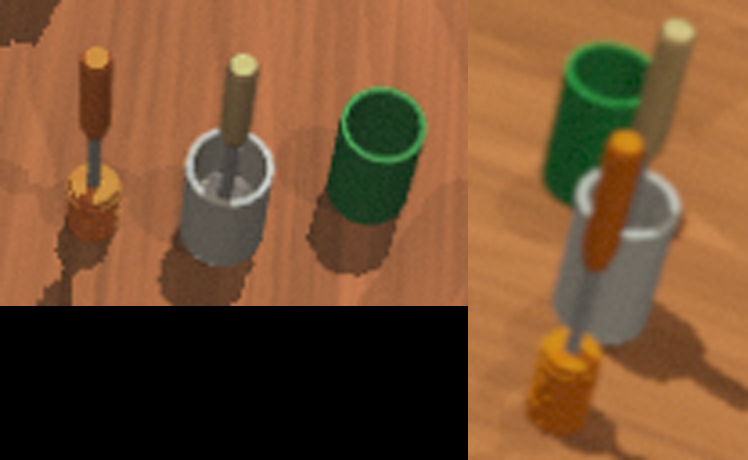

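The crop shows the white pot holding the pale-handled brush (crop (240,65)). The orange brush stands free in front of it, and the green pot is separate and empty. Next I triangulate.

Run:
```python
from h import *
np.set_printoptions(precision=4,suppress=True)
print('brush top',tri('side0',(367.5,348),'scene0',(497.5,233)),onz('side0',367.5,348,.206))
print('pot rim',tri('side0',(363.9,376.4),'scene0',(485,275.5)), onz('side0',363.9,376.4,.085),onz('scene0',485,275.5,.085))
# orange
print('orange top',tri('side0',(300+96/3.6,330+57/3.6),'scene0',(445+158/4,225+140/4)))
# chest top corners by contour in scene & side: dark mask
for f in('scene0','side0'):
    im=cv2.imread(f'pics/{f}.png'); h=cv2.cvtColor(im,cv2.COLOR_BGR2HSV)
    m=cv2.inRange(h,(0,0,0),(180,255,105)); n,l,s,ce=cv2.connectedComponentsWithStats(m)
    i=l[270,300] if f=='scene0' else l[280,270]; c=max(cv2.findContours((l==i).astype(np.uint8),0,1)[0],key=cv2.contourArea)
    print(f,s[i],cv2.approxPolyDP(cv2.convexHull(c),4,True)[:,0].tolist())
    hm=cv2.inRange(h,(20,110,70),(36,255,255)); ys,xs=np.nonzero(hm); k=(xs>310)&(xs<370)&(ys>235)&(ys<285)
    P=np.array([onz(f,x,y,.09) for x,y in zip(xs[k],ys[k])]); print('minmax',xs[k].min(),xs[k].max(),ys[k].min(),ys[k].max())
    print('brass mean/ranges',P.mean(0),P.min(0),P.max(0)); r=cv2.minAreaRect(P[:,:2].astype(np.float32)); print(r, cv2.boxPoints(r))
```

```text
brush top (array([0.515 , 0.2967, 0.2048]), np.float64(1.3298590456657344)) [0.5153 0.2981 0.206 ]
pot rim (array([0.5145, 0.2954, 0.0836]), np.float64(2.1977662461001373)) [0.5149 0.2973 0.085 ] [0.5151 0.2946 0.085 ]
orange top (array([0.5941, 0.2989, 0.2   ]), np.float64(2.6685068174206847))
scene0 [     0      0    640    480 234971] [[0, 213], [238, 9], [369, 0], [554, 24], [610, 37], [639, 72], [639, 477], [240, 479], [0, 337]]
minmax 314 363 239 261
brass mean/ranges [ 0.5977 -0.0018  0.09  ] [ 0.5869 -0.0558  0.09  ] [0.62   0.0518 0.09  ]
((0.6031543016433716, -0.002024773508310318), (0.026777369901537895, 0.107309989631176), 3.759619951248169) [[ 0.5863  0.0506]
 [ 0.5933 -0.0564]
 [ 0.62   -0.0547]
 [ 0.613   0.0524]]
side0 [  193   209   144   134 13934] [[215, 209], [317, 214], [336, 280], [334, 312], [309, 342], [193, 335], [195, 291]]
minmax 321 341 243 278
brass mean/ranges [0.6106 0.0069 0.09  ] [ 0.5947 -0.0521  0.09  ] [0.6461 0.0545 0.09  ]
((0.620302677154541, 0.0013674795627593994), (0.04509353265166283, 0.10622565448284149), 3.5652239322662354) [[ 0.5945  0.053 ]
 [ 0.6011 -0.053 ]
 [ 0.6461 -0.0502]
 [ 0.6395  0.0558]]
```

Run:
```python
from h import *
np.set_printoptions(precision=4,suppress=True)
o=bot.get_obs();print(o['tool_rot'],o['tcp_pos'],o['time_s'],o['grip_width'],bot.grasp_offset)
y=o['tool_rot'][:,1]; print('tool y angle',np.degrees(np.arctan2(y[1],y[0])))
# camera rel tool
d=np.load('pics/wrist0.npz')['T']; c=-d[:3,:3].T@d[:3,3]; R=np.array(o['tool_rot']); print('cam in tool',R.T@(c-o['tcp_pos']),R.T@(-d[2,:3]))
```

```text
[[-0.9515  0.3077 -0.0007]
 [ 0.3077  0.9515 -0.0015]
 [ 0.0002 -0.0017 -1.    ]] [0.1692 0.5231 0.303 ] 0.15 0.9972862157499497 0.0539
tool y angle 72.07670520142369
cam in tool [ 0.0807  0.0014 -0.0685] [-0.3153 -0.0006  0.949 ]
```

```bash
python3 -m pendant '[{"fingers":0.15,"dx":30,"dy":-37,"az":-4.9},{"fingers":0.15,"dx":30,"dy":-37,"az":-4.9},{"fingers":0.15,"dx":30,"dy":-37,"az":-4.9},{"fingers":0.15,"dx":30,"dy":-37,"az":-4.9},{"fingers":0.15,"dx":30,"dy":-37,"az":-4.9},{"fingers":0.15,"dx":30,"dy":-37,"az":-4.9},{"fingers":0.15,"dx":30,"dy":-37,"az":-4.9}]'; python3 -m pendant '[{"fingers":0.15,"dx":30,"dy":-37,"az":-4.9},{"fingers":0.15,"dx":30,"dy":-37,"az":-4.9},{"fingers":0.15,"dx":30,"dy":-37,"az":-4.9},{"fingers":0.15,"dx":30,"dy":-37,"az":-4.9},{"fingers":0.15,"dx":30,"dy":-37,"az":-4.9},{"fingers":0.15,"dx":30,"dy":-37,"az":-4.9},{"fingers":0.15,"dx":30,"dy":-37,"az":-4.9},{"fingers":0.15}]'
python3 - <<'E'
from h import *
o=bot.get_obs(); y=o['tool_rot'][:,1]; print(o['tcp_pos'],np.degrees(np.arctan2(y[1],y[0])),o['grip_width'],o['q'])
snap('wrist','w1')
E
```

```text
[0.16915674 0.52307705 0.30299801] 72.07670520142369 0.9972862157499497 [ 6.61701369e+01  5.03052685e+00  7.86047370e+01 -2.96193655e-04
  9.64616490e+01 -5.90659324e+00]invalid input at $[0]: expected keys fingers, dx, dy, dz, ax, ay, az
invalid input at $[0]: expected keys fingers, dx, dy, dz, ax, ay, az
```

View pics/w1.png

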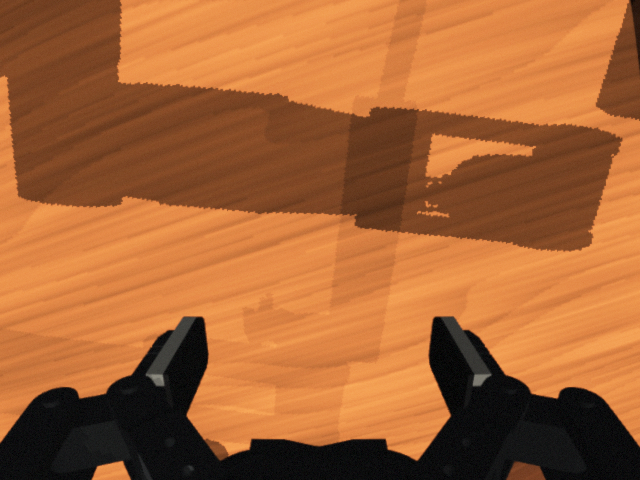

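The call was refused because every row needs all seven keys. The wrist picture shows only the bench and the open fingers, at (195,330) and (445,330).

```bash
python3 -m pendant '[{"fingers":0.15,"dx":30,"dy":-37,"dz":0,"ax":0,"ay":0,"az":-4.9},{"fingers":0.15,"dx":30,"dy":-37,"dz":0,"ax":0,"ay":0,"az":-4.9},{"fingers":0.15,"dx":30,"dy":-37,"dz":0,"ax":0,"ay":0,"az":-4.9},{"fingers":0.15,"dx":30,"dy":-37,"dz":0,"ax":0,"ay":0,"az":-4.9},{"fingers":0.15,"dx":30,"dy":-37,"dz":0,"ax":0,"ay":0,"az":-4.9},{"fingers":0.15,"dx":30,"dy":-37,"dz":0,"ax":0,"ay":0,"az":-4.9},{"fingers":0.15,"dx":30,"dy":-37,"dz":0,"ax":0,"ay":0,"az":-4.9}]' && python3 -m pendant '[{"fingers":0.15,"dx":30,"dy":-37,"dz":0,"ax":0,"ay":0,"az":-4.9},{"fingers":0.15,"dx":30,"dy":-37,"dz":0,"ax":0,"ay":0,"az":-4.9},{"fingers":0.15,"dx":30,"dy":-37,"dz":0,"ax":0,"ay":0,"az":-4.9},{"fingers":0.15,"dx":30,"dy":-37,"dz":0,"ax":0,"ay":0,"az":-4.9},{"fingers":0.15,"dx":30,"dy":-37,"dz":0,"ax":0,"ay":0,"az":-4.9},{"fingers":0.15,"dx":30,"dy":-37,"dz":0,"ax":0,"ay":0,"az":-4.9},{"fingers":0.15,"dx":30,"dy":-37,"dz":0,"ax":0,"ay":0,"az":-4.9},{"fingers":0.15,"dx":0,"dy":0,"dz":0,"ax":0,"ay":0,"az":0}]'
python3 - <<'E'
from h import *
o=bot.get_obs(); y=o['tool_rot'][:,1]; print(o['tcp_pos'],np.degrees(np.arctan2(y[1],y[0])),o['grip_width'],o['q'])
snap('wrist','w2')
h=cv2.cvtColor(cv2.imread('pics/w2.png'),cv2.COLOR_BGR2HSV)
m=cv2.inRange(h,(20,120,80),(36,255,255)); n,l,s,ce=cv2.connectedComponentsWithStats(m)
for i in range(1,n):
    if s[i,4]>100: print(s[i],ce[i])
E
```

```text
time_s: 1.08
tcp_pos: [0.3799, 0.263, 0.3038]
tool_rot: [[-0.61, 0.792, 0.0], [0.792, 0.61, 0.0], [0.0, 0.0, -1.0]]
ft_force: [0.5, -0.2, 0.8]
grip_width: 0.425
finger_force: 0.0
time_s: 2.08
tcp_pos: [0.5904, 0.0026, 0.3024]
tool_rot: [[-0.056, 0.998, -0.002], [0.998, 0.056, -0.0], [-0.0, -0.002, -1.0]]
ft_force: [0.1, 1.0, -0.4]
grip_width: 0.429
finger_force: 0.0
[0.59044719 0.00262101 0.30238778] 3.2376133832810368 0.42942255016179093 [-5.23051989e+00  1.02552208e+01  7.28350204e+01 -3.72971884e-02
  9.70169857e+01 -8.47267525e+00]
[ 321  157   71  141 2837] [342.51603807 222.99541769]
```

View pics/w2.png

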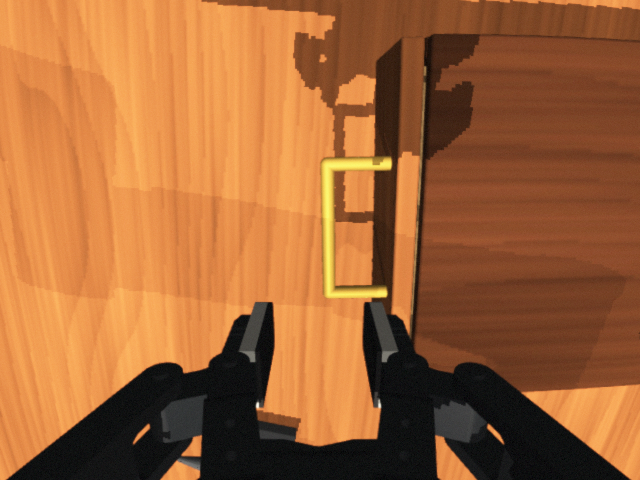

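The wrist view shows the brass bar running from (328,164) to (331,292). The drawer front is at x≈390, slightly open from the chest, whose edge is at x≈425.

Run:
```python
from h import *
h=cv2.cvtColor(cv2.imread('pics/w2.png'),cv2.COLOR_BGR2HSV)
m=cv2.inRange(h,(20,120,80),(36,255,255))
P=[]
for v in range(180,281,5):
    xs=np.nonzero(m[v,310:360])[0]+310; P.append(onz('w2',xs.mean(),v,.09)); 
P=np.array(P); k=np.polyfit(P[:,1],P[:,0],1); print('yaw',-np.degrees(np.arctan(k[0])))
a=onz('w2',328,163,.09); b=onz('w2',330,292,.09); print(a,b,(a+b)/2, len(xs), np.linalg.norm(a-b))
# drawer face top front edge z=.116 ; chest top edge z=.12
for p,z in(((405,38),.116),((392,200),.116),((428,40),.12),((417,370),.12)): print(p,onz('w2',*p,z))
```

```text
yaw 4.296137701111875
[0.59513262 0.05115459 0.09      ] [ 0.6030482  -0.04890587  0.09      ] [0.59909041 0.00112436 0.09      ] 10 0.10037306614257173
(405, 38) [0.63557127 0.13130116 0.116     ]
(392, 200) [0.63817397 0.03249925 0.116     ]
(428, 40) [0.64853214 0.13050703 0.12      ]
(417, 370) [ 0.67216638 -0.09692782  0.12      ]
```

```bash
python3 -m pendant '[{"fingers":0.15,"dx":9,"dy":-2,"dz":-30,"ax":0,"ay":0,"az":1.2},{"fingers":0.15,"dx":0,"dy":0,"dz":-40,"ax":0,"ay":0,"az":0},{"fingers":0.15,"dx":0,"dy":0,"dz":-40,"ax":0,"ay":0,"az":0},{"fingers":0.15,"dx":0,"dy":0,"dz":-25,"ax":0,"ay":0,"az":0},{"fingers":0.15,"dx":0,"dy":0,"dz":-22,"ax":0,"ay":0,"az":0},{"fingers":0.15,"dx":0,"dy":0,"dz":0,"ax":0,"ay":0,"az":0}]' && python3 -m pendant '[{"fingers":1,"dx":0,"dy":0,"dz":0,"ax":0,"ay":0,"az":0},{"fingers":1,"dx":0,"dy":0,"dz":0,"ax":0,"ay":0,"az":0},{"fingers":1,"dx":0,"dy":0,"dz":0,"ax":0,"ay":0,"az":0},{"fingers":1,"dx":0,"dy":0,"dz":0,"ax":0,"ay":0,"az":0}]'
```

```text
time_s: 2.88
tcp_pos: [0.5963, 0.0047, 0.1448]
tool_rot: [[-0.083, 0.996, -0.005], [0.997, 0.084, 0.001], [0.001, -0.005, -1.0]]
ft_force: [-0.6, -0.1, 0.2]
grip_width: 0.426
finger_force: 0.0
time_s: 3.38
tcp_pos: [0.5988, 0.0038, 0.1488]
tool_rot: [[-0.082, 0.997, 0.002], [0.997, 0.082, 0.001], [0.001, 0.002, -1.0]]
ft_force: [-1.6, 2.5, 7.1]
grip_width: 0.088
finger_force: 58.9
```

```bash
python3 -m pendant '[{"fingers":1,"dx":-6,"dy":-0.5,"dz":0,"ax":0,"ay":0,"az":0},{"fingers":1,"dx":-14,"dy":-1.1,"dz":0,"ax":0,"ay":0,"az":0},{"fingers":1,"dx":-20,"dy":-1.6,"dz":0,"ax":0,"ay":0,"az":0},{"fingers":1,"dx":-20,"dy":-1.6,"dz":0,"ax":0,"ay":0,"az":0},{"fingers":1,"dx":-20,"dy":-1.6,"dz":0,"ax":0,"ay":0,"az":0},{"fingers":1,"dx":-20,"dy":-1.6,"dz":0,"ax":0,"ay":0,"az":0},{"fingers":1,"dx":-15,"dy":-1.2,"dz":0,"ax":0,"ay":0,"az":0},{"fingers":1,"dx":0,"dy":0,"dz":0,"ax":0,"ay":0,"az":0}]'
```

```text
time_s: 4.38
tcp_pos: [0.4826, -0.0054, 0.1487]
tool_rot: [[-0.081, 0.997, 0.002], [0.997, 0.081, 0.001], [0.001, 0.002, -1.0]]
ft_force: [-2.4, 3.7, 8.5]
grip_width: 0.089
finger_force: 59.8
```

```bash
python3 -m pendant '[{"fingers":1,"dx":-5,"dy":-0.4,"dz":0,"ax":0,"ay":0,"az":0},{"fingers":1,"dx":-5,"dy":-0.4,"dz":0,"ax":0,"ay":0,"az":0},{"fingers":1,"dx":-4,"dy":-0.3,"dz":0,"ax":0,"ay":0,"az":0},{"fingers":1,"dx":0,"dy":0,"dz":0,"ax":0,"ay":0,"az":0}]' && python3 -m pendant '[{"fingers":1,"dx":-4,"dy":-0.3,"dz":0,"ax":0,"ay":0,"az":0},{"fingers":1,"dx":-4,"dy":-0.3,"dz":0,"ax":0,"ay":0,"az":0},{"fingers":1,"dx":0,"dy":0,"dz":0,"ax":0,"ay":0,"az":0}]'
```

```text
time_s: 4.88
tcp_pos: [0.4698, -0.0064, 0.1487]
tool_rot: [[-0.082, 0.997, 0.004], [0.997, 0.082, 0.002], [0.001, 0.004, -1.0]]
ft_force: [0.2, 3.8, 7.6]
grip_width: 0.088
finger_force: 59.7
time_s: 5.25
tcp_pos: [0.4619, -0.007, 0.1487]
tool_rot: [[-0.081, 0.997, 0.004], [0.997, 0.081, 0.002], [0.001, 0.004, -1.0]]
ft_force: [-0.1, 5.3, 8.0]
grip_width: 0.083
finger_force: 59.7
```

```bash
python3 -m pendant '[{"fingers":1,"dx":-4,"dy":-0.3,"dz":0,"ax":0,"ay":0,"az":0},{"fingers":1,"dx":0,"dy":0,"dz":0,"ax":0,"ay":0,"az":0}]' && python3 -m pendant '[{"fingers":1,"dx":-4,"dy":-0.3,"dz":0,"ax":0,"ay":0,"az":0},{"fingers":1,"dx":0,"dy":0,"dz":0,"ax":0,"ay":0,"az":0}]'
python3 - <<'E'
from h import *
snap('scene','s3'); snap('side','d3'); snap('wrist','w3')
cv2.imwrite('pics/c3.png',np.hstack([cv2.resize(cv2.imread('pics/s3.png')[180:400,200:420],(400,400)),cv2.resize(cv2.imread('pics/d3.png')[180:400,190:410],(400,400))]))
E
```

```text
time_s: 5.5
tcp_pos: [0.4579, -0.0073, 0.1487]
tool_rot: [[-0.081, 0.997, 0.004], [0.997, 0.081, 0.002], [0.001, 0.004, -1.0]]
ft_force: [-0.5, 4.6, 8.0]
grip_width: 0.091
finger_force: 59.7
time_s: 5.75
tcp_pos: [0.4539, -0.0076, 0.1487]
tool_rot: [[-0.082, 0.997, 0.004], [0.997, 0.082, 0.002], [0.001, 0.004, -1.0]]
ft_force: [0.9, 5.6, 8.0]
grip_width: 0.089
finger_force: 59.7
```

View pics/c3.png

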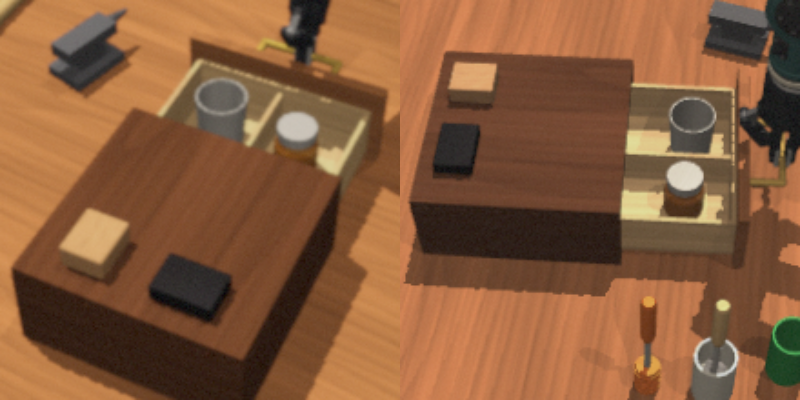

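The drawer is nearly out. The beaker stands in the right-hand (-y) half at crop (220,105) and (692,118), and the jar in the other half at (295,140). I'll pull on until the stop pushes back.

```bash
python3 -m pendant '[{"fingers":1,"dx":-3,"dy":-0.2,"dz":0,"ax":0,"ay":0,"az":0},{"fingers":1,"dx":0,"dy":0,"dz":0,"ax":0,"ay":0,"az":0}]' && python3 -m pendant '[{"fingers":1,"dx":-3,"dy":-0.2,"dz":0,"ax":0,"ay":0,"az":0},{"fingers":1,"dx":0,"dy":0,"dz":0,"ax":0,"ay":0,"az":0}]'
```

```text
time_s: 6.15
tcp_pos: [0.451, -0.0078, 0.1487]
tool_rot: [[-0.082, 0.997, 0.004], [0.997, 0.082, 0.001], [0.001, 0.004, -1.0]]
ft_force: [0.6, 4.4, 6.9]
grip_width: 0.089
finger_force: 59.7
time_s: 6.4
tcp_pos: [0.4495, -0.008, 0.1487]
tool_rot: [[-0.081, 0.997, 0.009], [0.997, 0.081, 0.002], [0.001, 0.009, -1.0]]
ft_force: [5.4, 5.4, 4.6]
grip_width: 0.09
finger_force: 59.3
```

```bash
python3 -m pendant '[{"fingers":1,"dx":-3,"dy":-0.2,"dz":0,"ax":0,"ay":0,"az":0},{"fingers":1,"dx":0,"dy":0,"dz":0,"ax":0,"ay":0,"az":0}]' && python3 -m pendant '[{"fingers":0.15,"dx":2,"dy":0,"dz":0,"ax":0,"ay":0,"az":0},{"fingers":0.15,"dx":0,"dy":0,"dz":0,"ax":0,"ay":0,"az":0},{"fingers":0.15,"dx":0,"dy":0,"dz":0,"ax":0,"ay":0,"az":0},{"fingers":0.15,"dx":0,"dy":0,"dz":0,"ax":0,"ay":0,"az":0}]' && python3 -m pendant '[{"fingers":0.15,"dx":0,"dy":0,"dz":30,"ax":0,"ay":0,"az":0},{"fingers":0.15,"dx":0,"dy":0,"dz":40,"ax":0,"ay":0,"az":0},{"fingers":0.15,"dx":10,"dy":0,"dz":60,"ax":0,"ay":0,"az":0},{"fingers":0.15,"dx":30,"dy":0,"dz":10,"ax":0,"ay":0,"az":0},{"fingers":0.15,"dx":30,"dy":0,"dz":0,"ax":0,"ay":0,"az":0},{"fingers":0.15,"dx":0,"dy":0,"dz":0,"ax":0,"ay":0,"az":0}]'
python3 - <<'E'
from h import *
snap('wrist','w4'); snap('scene','s4'); snap('side','d4')
w=cv2.imread('pics/w4.png')
a=cv2.imread('pics/s4.png')[190:290,260:420];b=cv2.imread('pics/d4.png')[210:340,300:430]
cv2.imwrite('pics/c4.png',np.hstack([cv2.resize(w,(480,360)),np.vstack([cv2.resize(a,(288,180)),cv2.resize(b,(288,180))])]))
E
```

```text
time_s: 6.65
tcp_pos: [0.449, -0.008, 0.1488]
tool_rot: [[-0.081, 0.997, 0.016], [0.997, 0.081, 0.002], [0.001, 0.017, -1.0]]
ft_force: [14.0, 5.5, -3.6]
grip_width: 0.089
finger_force: 58.8
time_s: 7.15
tcp_pos: [0.4458, -0.0089, 0.1466]
tool_rot: [[-0.081, 0.997, -0.001], [0.997, 0.081, -0.0], [-0.0, -0.001, -1.0]]
ft_force: [0.5, 1.1, -0.7]
grip_width: 0.426
finger_force: 0.0
time_s: 7.9
tcp_pos: [0.5172, -0.009, 0.2863]
tool_rot: [[-0.082, 0.997, -0.001], [0.997, 0.082, -0.0], [0.0, -0.001, -1.0]]
ft_force: [-0.3, 0.0, 0.6]
grip_width: 0.426
finger_force: 0.0
```

View pics/w4.png

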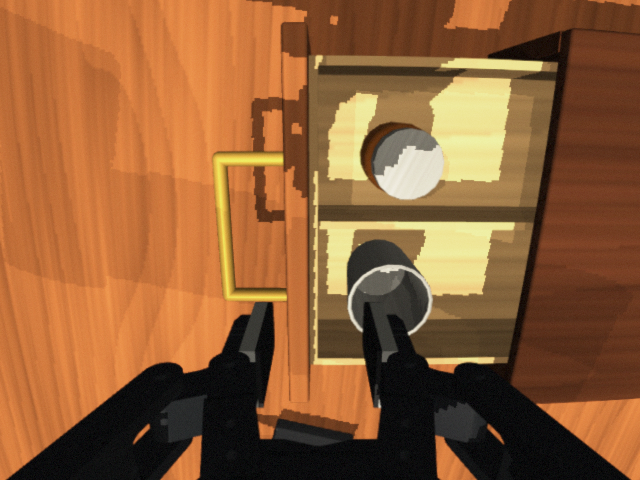

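The drawer is at its stop. In the wrist view the beaker rim is an ellipse at about (390,302), with columns 348–431 and the top at row 265. The jar lid is at (408,163).

Run:
```python
from h import *
np.set_printoptions(precision=4,suppress=True)
w=cv2.imread('pics/w4.png'); h=cv2.cvtColor(w,cv2.COLOR_BGR2HSV)
m=cv2.inRange(h,(0,0,165),(180,45,255)); ys,xs=np.nonzero(m); k=(xs>342)&(xs<438)&(ys>258)&(ys<342)
P=np.array([onz('w4',x,y,.094) for x,y in zip(xs[k],ys[k])])[:,:2]
A=np.c_[2*P,np.ones(len(P))]
for _ in range(5):
    s=np.linalg.lstsq(A,(P**2).sum(1),rcond=None)[0]; r=np.sqrt(s[2]+s[0]**2+s[1]**2); e=abs(np.hypot(*(P-s[:2]).T)-r); g=e<.004; P=P[g];A=A[g]
print('beaker',s[:2],'r',r,len(P), 'simple',onz('w4',389.5,301,.094))
print('c3 tri',tri('s3',(322,233),'d3',(350.6,245.5)))
# handle, drawer front
a=onz('w4',222,160,.09);b=onz('w4',230,294,.09);print('handle',(a+b)/2, np.degrees(np.arctan2(-(a-b)[0],(a-b)[1])))
# pot rim via scene & side again + brush
print(proj('s4',[.515,.296,.205]),proj('d4',[.515,.296,.205]))
```

```text
beaker [ 0.5748 -0.0568] r 0.029899688544959904 667 simple [ 0.5745 -0.0544  0.094 ]
c3 tri (array([ 0.5793, -0.0545,  0.091 ]), np.float64(7.421736145335745))
handle [ 0.4528 -0.011   0.09  ] 3.768425018648839
[497.385  233.0751] [367.6953 347.3285]
```

```bash
python3 -m pendant '[{"fingers":-0.1,"dx":0,"dy":30,"dz":28,"ax":0,"ay":0,"az":0},{"fingers":-0.1,"dx":0,"dy":50,"dz":0,"ax":0,"ay":0,"az":0},{"fingers":-0.1,"dx":0,"dy":50,"dz":0,"ax":0,"ay":0,"az":0},{"fingers":-0.1,"dx":0,"dy":50,"dz":0,"ax":0,"ay":0,"az":0},{"fingers":-0.1,"dx":-1,"dy":50,"dz":0,"ax":0,"ay":0,"az":0},{"fingers":-0.1,"dx":-1,"dy":50,"dz":0,"ax":0,"ay":0,"az":0},{"fingers":-0.1,"dx":0,"dy":26,"dz":0,"ax":0,"ay":0,"az":0},{"fingers":-0.1,"dx":0,"dy":0,"dz":0,"ax":0,"ay":0,"az":0}]'
python3 - <<'E'
from h import *
snap('wrist','w5')
h=cv2.imread('pics/w5.png'); cv2.imwrite('pics/c5.png',h[240:480,160:480])
E
```

```text
time_s: 9.05
tcp_pos: [0.5131, 0.2985, 0.3146]
tool_rot: [[-0.085, 0.996, -0.001], [0.996, 0.085, -0.0], [-0.0, -0.001, -1.0]]
ft_force: [-0.0, -0.2, 0.3]
grip_width: 0.552
finger_force: 0.0
```

View pics/c5.png

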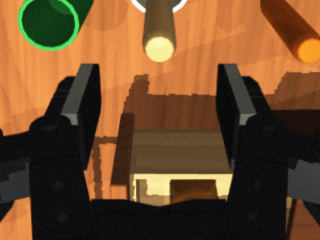

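The brush top is at full-image pixel (320,288), centred between the fingers. The green pot is to its left and the orange brush to its right, both clear.

Run:
```python
from h import *
np.set_printoptions(precision=4,suppress=True)
print('top',onz('w5',320,289,.206))
h=cv2.cvtColor(cv2.imread('pics/w5.png'),cv2.COLOR_BGR2HSV)
m=cv2.inRange(h,(0,0,165),(180,45,255)); m[:, :250]=0; m[:,390:]=0; m[262:]=0
ys,xs=np.nonzero(m); print(xs.min(),xs.max(),ys.min(),ys.max())
P=np.array([onz('w5',x,y,.085) for x,y in zip(xs,ys)])[:,:2]; A=np.c_[2*P,np.ones(len(P))]
for _ in range(8):
    s=np.linalg.lstsq(A,(P**2).sum(1),rcond=None)[0]; r=np.sqrt(s[2]+s[0]**2+s[1]**2); e=abs(np.hypot(*(P-s[:2]).T)-r); g=e<max(.003,np.percentile(e,90)); P=P[g];A=A[g]
print('pot',s[:2],r,len(P))
```

```text
top [0.5147 0.2978 0.206 ]
287 351 194 251
pot [0.5143 0.2962] 0.023543622284344607 752
```

```bash
python3 -m pendant '[{"fingers":-0.1,"dx":1.5,"dy":-1,"dz":-25,"ax":0,"ay":0,"az":0},{"fingers":-0.1,"dx":0,"dy":0,"dz":-30,"ax":0,"ay":0,"az":0},{"fingers":-0.1,"dx":0,"dy":0,"dz":-25,"ax":0,"ay":0,"az":0},{"fingers":-0.1,"dx":0,"dy":0,"dz":0,"ax":0,"ay":0,"az":0}]' && python3 -m pendant '[{"fingers":1,"dx":0,"dy":0,"dz":0,"ax":0,"ay":0,"az":0},{"fingers":1,"dx":0,"dy":0,"dz":0,"ax":0,"ay":0,"az":0},{"fingers":1,"dx":0,"dy":0,"dz":0,"ax":0,"ay":0,"az":0},{"fingers":1,"dx":0,"dy":0,"dz":0,"ax":0,"ay":0,"az":0},{"fingers":1,"dx":0,"dy":0,"dz":0,"ax":0,"ay":0,"az":0}]' && python3 -m pendant '[{"fingers":1,"dx":0,"dy":0,"dz":10,"ax":0,"ay":0,"az":0},{"fingers":1,"dx":0,"dy":0,"dz":20,"ax":0,"ay":0,"az":0},{"fingers":1,"dx":0,"dy":0,"dz":30,"ax":0,"ay":0,"az":0},{"fingers":1,"dx":0,"dy":0,"dz":35,"ax":0,"ay":0,"az":0},{"fingers":1,"dx":0,"dy":0,"dz":45,"ax":0,"ay":0,"az":0},{"fingers":1,"dx":0,"dy":0,"dz":10,"ax":0,"ay":0,"az":0},{"fingers":1,"dx":0,"dy":0,"dz":0,"ax":0,"ay":0,"az":0}]'
python3 - <<'E'
from h import *
snap('scene','s6'); snap('side','d6')
a=cv2.imread('pics/s6.png')[140:340,420:580]; b=cv2.imread('pics/d6.png')[250:420,290:460]
cv2.imwrite('pics/c6.png',np.hstack([cv2.resize(a,(400,500)),cv2.resize(b,(400,400))[:500] if 0 else cv2.copyMakeBorder(cv2.resize(b,(400,400)),0,100,0,0,cv2.BORDER_CONSTANT)]))
E
```

```text
time_s: 9.6
tcp_pos: [0.5147, 0.2942, 0.2324]
tool_rot: [[-0.08, 0.997, -0.005], [0.997, 0.08, -0.003], [-0.002, -0.005, -1.0]]
ft_force: [0.4, -0.4, -0.4]
grip_width: 0.551
finger_force: 0.0
time_s: 10.22
tcp_pos: [0.5162, 0.2964, 0.237]
tool_rot: [[-0.082, 0.997, 0.003], [0.997, 0.082, 0.001], [0.001, 0.003, -1.0]]
ft_force: [-1.0, -0.9, 5.8]
grip_width: 0.197
finger_force: 59.5
time_s: 11.1
tcp_pos: [0.5159, 0.2963, 0.3851]
tool_rot: [[-0.082, 0.997, 0.001], [0.997, 0.082, 0.0], [0.0, 0.001, -1.0]]
ft_force: [-0.3, -0.1, -1.3]
grip_width: 0.194
finger_force: 58.7
```

View pics/c6.png

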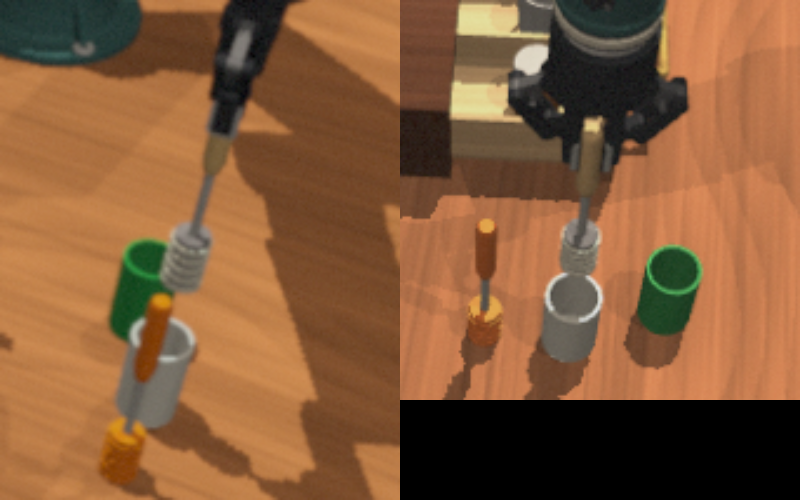

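The brush is held, its head clear of the pot. The head top is at crop (190,236) and (581,232), and the pot, green pot and orange brush are upright and unmoved. Now I check that the brush hangs straight.

Run:
```python
from h import *
np.set_printoptions(precision=4,suppress=True)
print('head top',tri('s6',(496,234.4),'d6',(367,348.6)))
print('handle low',tri('s6',(420+212/2.5,140+172/2.5),'d6',(290+188/2.353,250+190/2.353)))
print('shank bottom expected px',proj('s6',[.516,.297,.204]),proj('d6',[.516,.297,.204]))
for f,u,v in(('s4',None,None),):pass
# beaker rim refine in s6, d6: bright rim px onto z=.094
for f,x0,x1,y0,y1 in(('s4',300,345,215,260),('d4',335,375,225,265)):
    im=cv2.imread(f'pics/{f}.png'); h=cv2.cvtColor(im,cv2.COLOR_BGR2HSV)[y0:y1,x0:x1]
    m=cv2.inRange(h,(0,0,0),(180,70,255)); n,l,s,c=cv2.connectedComponentsWithStats(m); i=1+s[1:,4].argmax(); print(f,s[i]+[x0,y0,0,0,0],c[i]+[x0,y0])
    print(proj(f,[.5748,-.0568,.094]),proj(f,[.5748-.032,-.0568,.094]),proj(f,[.5748+.032,-.0568,.094]),proj(f,[.5748,-.0568-.032,.094]),proj(f,[.5748,-.0568+.032,.094]))
```

```text
head top (array([0.5157, 0.2951, 0.2004]), np.float64(2.2323223849583136))
handle low (array([0.5151, 0.2971, 0.2675]), np.float64(0.6502092762128042))
shank bottom expected px [497.6183 233.9335] [367.1018 347.9742]
s4 [308 222  30  36 826] [322.4031 237.9952]
[322.9989 231.8697] [330.0354 223.4675] [315.7553 240.5192] [310.4474 227.0057] [335.7653 236.8174]
d4 [339 233  27  31 686] [351.6735 248.2449]
[353.0499 242.7792] [365.9641 244.158 ] [340.1648 241.402 ] [354.344  233.0771] [351.7151 252.7641]
```

```bash
python3 -m pendant '[{"fingers":1,"dx":8,"dy":-30,"dz":0,"ax":0,"ay":0,"az":0},{"fingers":1,"dx":8,"dy":-50,"dz":0,"ax":0,"ay":0,"az":0},{"fingers":1,"dx":8,"dy":-55,"dz":0,"ax":0,"ay":0,"az":0},{"fingers":1,"dx":8,"dy":-55,"dz":0,"ax":0,"ay":0,"az":0},{"fingers":1,"dx":8,"dy":-55,"dz":0,"ax":0,"ay":0,"az":0},{"fingers":1,"dx":8,"dy":-50,"dz":0,"ax":0,"ay":0,"az":0},{"fingers":1,"dx":8,"dy":-38,"dz":0,"ax":0,"ay":0,"az":0},{"fingers":1,"dx":3,"dy":-20,"dz":0,"ax":0,"ay":0,"az":0}]' && python3 -m pendant '[{"fingers":1,"dx":0,"dy":0,"dz":0,"ax":0,"ay":0,"az":0},{"fingers":1,"dx":0,"dy":0,"dz":0,"ax":0,"ay":0,"az":0}]'
python3 - <<'E'
from h import *
snap('scene','s7'); snap('side','d7'); snap('wrist','w7')
a=cv2.imread('pics/s7.png')[150:280,250:380]; b=cv2.imread('pics/d7.png')[170:300,290:420]
cv2.imwrite('pics/c7.png',np.hstack([cv2.resize(a,(400,400)),cv2.resize(b,(400,400))]))
E
```

```text
time_s: 12.2
tcp_pos: [0.5746, -0.0586, 0.3822]
tool_rot: [[-0.079, 0.997, -0.004], [0.997, 0.079, 0.001], [0.001, -0.004, -1.0]]
ft_force: [-0.3, 0.5, -0.8]
grip_width: 0.194
finger_force: 58.7
time_s: 12.45
tcp_pos: [0.5746, -0.0554, 0.3845]
tool_rot: [[-0.083, 0.997, -0.001], [0.997, 0.083, 0.001], [0.001, -0.001, -1.0]]
ft_force: [0.1, 0.3, 0.8]
grip_width: 0.2
finger_force: 58.7
```

View pics/c7.png

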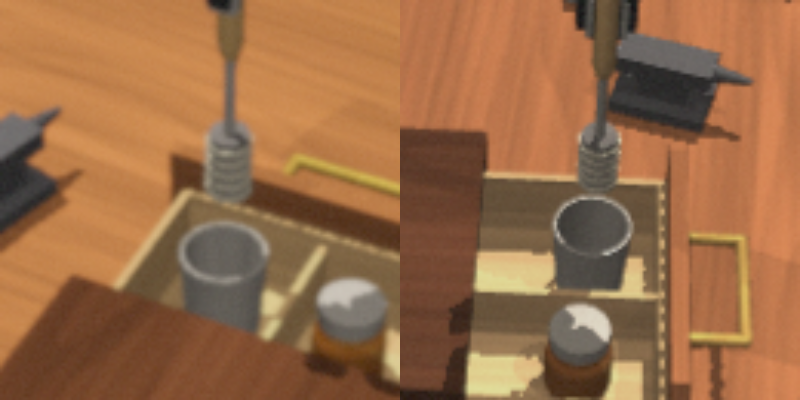

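The head hangs above the beaker: head top at crop (229,135) and (599,139), rim centre at (224,253) and (592,229).

Run:
```python
from h import *
np.set_printoptions(precision=4,suppress=True)
k=400/130
print('rim',tri('s7',(250+224/k,150+253/k),'d7',(290+192/k,170+229/k)))
print('rim z',onz('s7',250+224/k,150+253/k,.094),onz('d7',290+192/k,170+229/k,.094))
print('head',tri('s7',(250+229/k,150+133/k),'d7',(290+199/k,170+138/k)))
print('head z',onz('s7',250+229/k,150+133/k,.204),onz('d7',290+199/k,170+138/k,.204))
```

```text
rim (array([ 0.5755, -0.0557,  0.0918]), np.float64(3.932381178871043))
rim z [ 0.576  -0.0566  0.094 ] [ 0.5758 -0.0513  0.094 ]
head (array([ 0.5748, -0.0532,  0.2023]), np.float64(4.304779834171931))
head z [ 0.5746 -0.0546  0.204 ] [ 0.5751 -0.0487  0.204 ]
```

```bash
python3 -m pendant '[{"fingers":1,"dx":1,"dy":-2,"dz":-15,"ax":0,"ay":0,"az":0},{"fingers":1,"dx":0,"dy":0,"dz":-25,"ax":0,"ay":0,"az":0},{"fingers":1,"dx":0,"dy":0,"dz":-25,"ax":0,"ay":0,"az":0},{"fingers":1,"dx":0,"dy":0,"dz":-20,"ax":0,"ay":0,"az":0},{"fingers":1,"dx":0,"dy":0,"dz":-15,"ax":0,"ay":0,"az":0},{"fingers":1,"dx":0,"dy":0,"dz":-12,"ax":0,"ay":0,"az":0},{"fingers":1,"dx":0,"dy":0,"dz":-8,"ax":0,"ay":0,"az":0},{"fingers":1,"dx":0,"dy":0,"dz":0,"ax":0,"ay":0,"az":0}]' && python3 -m pendant '[{"fingers":1,"dx":0,"dy":0,"dz":-4,"ax":0,"ay":0,"az":0},{"fingers":1,"dx":0,"dy":0,"dz":0,"ax":0,"ay":0,"az":0}]'
```

```text
time_s: 13.6
tcp_pos: [0.5756, -0.0587, 0.2644]
tool_rot: [[-0.082, 0.997, -0.001], [0.997, 0.082, 0.0], [0.0, -0.001, -1.0]]
ft_force: [1.0, 0.5, -0.2]
grip_width: 0.195
finger_force: 58.7
time_s: 13.85
tcp_pos: [0.5758, -0.0588, 0.2612]
tool_rot: [[-0.082, 0.997, 0.001], [0.997, 0.082, -0.0], [-0.0, 0.001, -1.0]]
ft_force: [0.2, 0.2, 0.4]
grip_width: 0.192
finger_force: 58.7
```

```bash
python3 -m pendant '[{"fingers":1,"dx":0,"dy":1,"dz":-2,"ax":0,"ay":0,"az":0},{"fingers":1,"dx":0,"dy":0,"dz":0,"ax":0,"ay":0,"az":0}]' && python3 -m pendant '[{"fingers":1,"dx":0,"dy":0,"dz":-2,"ax":0,"ay":0,"az":0},{"fingers":1,"dx":0,"dy":0,"dz":0,"ax":0,"ay":0,"az":0}]'
```

```text
time_s: 14.1
tcp_pos: [0.5757, -0.0577, 0.2589]
tool_rot: [[-0.082, 0.997, 0.0], [0.997, 0.082, 0.0], [0.0, 0.0, -1.0]]
ft_force: [-0.1, -0.0, -0.1]
grip_width: 0.196
finger_force: 58.7
time_s: 14.35
tcp_pos: [0.5759, -0.0578, 0.2581]
tool_rot: [[-0.082, 0.997, 0.002], [0.997, 0.082, -0.0], [-0.0, 0.002, -1.0]]
ft_force: [-1.0, 0.4, 4.2]
grip_width: 0.194
finger_force: 59.2
```

Floor contact at TCP z 0.258, as predicted, so the brush is at the bottom. Next I go up near the rim (tip at about 0.092), then down and up again.

```bash
python3 -m pendant '[{"fingers":1,"dx":0,"dy":0,"dz":14,"ax":0,"ay":0,"az":0},{"fingers":1,"dx":0,"dy":0,"dz":20,"ax":0,"ay":0,"az":0},{"fingers":1,"dx":0,"dy":0,"dz":20,"ax":0,"ay":0,"az":0},{"fingers":1,"dx":0,"dy":0,"dz":12,"ax":0,"ay":0,"az":0},{"fingers":1,"dx":0,"dy":0,"dz":0,"ax":0,"ay":0,"az":0},{"fingers":1,"dx":0,"dy":0,"dz":0,"ax":0,"ay":0,"az":0}]' && python3 -m pendant '[{"fingers":1,"dx":0,"dy":0,"dz":-15,"ax":0,"ay":0,"az":0},{"fingers":1,"dx":0,"dy":0,"dz":-20,"ax":0,"ay":0,"az":0},{"fingers":1,"dx":0,"dy":0,"dz":-15,"ax":0,"ay":0,"az":0},{"fingers":1,"dx":0,"dy":0,"dz":-10,"ax":0,"ay":0,"az":0},{"fingers":1,"dx":0,"dy":0,"dz":-4,"ax":0,"ay":0,"az":0},{"fingers":1,"dx":0,"dy":0,"dz":-2,"ax":0,"ay":0,"az":0},{"fingers":1,"dx":0,"dy":0,"dz":0,"ax":0,"ay":0,"az":0}]'
```

```text
time_s: 15.1
tcp_pos: [0.5755, -0.0577, 0.322]
tool_rot: [[-0.082, 0.997, -0.002], [0.997, 0.082, 0.0], [0.0, -0.001, -1.0]]
ft_force: [0.7, 0.2, -0.5]
grip_width: 0.196
finger_force: 58.7
time_s: 15.98
tcp_pos: [0.576, -0.0579, 0.2581]
tool_rot: [[-0.082, 0.997, 0.002], [0.997, 0.082, -0.0], [-0.001, 0.002, -1.0]]
ft_force: [-1.3, 0.4, 1.9]
grip_width: 0.197
finger_force: 59.1
```

```bash
python3 -m pendant '[{"fingers":1,"dx":0,"dy":0,"dz":14,"ax":0,"ay":0,"az":0},{"fingers":1,"dx":0,"dy":0,"dz":20,"ax":0,"ay":0,"az":0},{"fingers":1,"dx":0,"dy":0,"dz":20,"ax":0,"ay":0,"az":0},{"fingers":1,"dx":0,"dy":0,"dz":12,"ax":0,"ay":0,"az":0},{"fingers":1,"dx":0,"dy":0,"dz":0,"ax":0,"ay":0,"az":0},{"fingers":1,"dx":0,"dy":0,"dz":0,"ax":0,"ay":0,"az":0}]' && python3 -m pendant '[{"fingers":1,"dx":0,"dy":0,"dz":20,"ax":0,"ay":0,"az":0},{"fingers":1,"dx":0,"dy":0,"dz":30,"ax":0,"ay":0,"az":0},{"fingers":1,"dx":0,"dy":0,"dz":13,"ax":0,"ay":0,"az":0},{"fingers":1,"dx":0,"dy":0,"dz":0,"ax":0,"ay":0,"az":0}]' && python3 -m pendant '[{"fingers":1,"dx":-5,"dy":30,"dz":0,"ax":0,"ay":0,"az":0},{"fingers":1,"dx":-9,"dy":50,"dz":0,"ax":0,"ay":0,"az":0},{"fingers":1,"dx":-9,"dy":55,"dz":0,"ax":0,"ay":0,"az":0},{"fingers":1,"dx":-9,"dy":55,"dz":0,"ax":0,"ay":0,"az":0},{"fingers":1,"dx":-9,"dy":55,"dz":0,"ax":0,"ay":0,"az":0},{"fingers":1,"dx":-9,"dy":50,"dz":0,"ax":0,"ay":0,"az":0},{"fingers":1,"dx":-6,"dy":38,"dz":0,"ax":0,"ay":0,"az":0},{"fingers":1,"dx":-3.5,"dy":21,"dz":0,"ax":0,"ay":0,"az":0}]' && python3 -m pendant '[{"fingers":1,"dx":0,"dy":0,"dz":0,"ax":0,"ay":0,"az":0},{"fingers":1,"dx":0,"dy":0,"dz":0,"ax":0,"ay":0,"az":0}]'
python3 - <<'E'
from h import *
snap('scene','s8'); snap('side','d8')
for f,g in(('s6','s8'),('d6','d8')):
    x0,y0,x1,y1=(470,225,515,262) if f[0]=='s' else (345,335,390,410)
    A,B=[cv2.imread(f'pics/{q}.png')[y0:y1,x0:x1].astype(np.float32).mean(2) for q in(f,g)]
    print(f,cv2.phaseCorrelate(A,B))
E
```

```text
time_s: 16.73
tcp_pos: [0.5756, -0.0577, 0.3221]
tool_rot: [[-0.082, 0.997, -0.001], [0.997, 0.082, 0.0], [0.0, -0.001, -1.0]]
ft_force: [-0.0, 0.1, -1.9]
grip_width: 0.193
finger_force: 58.7
time_s: 17.23
tcp_pos: [0.5759, -0.0578, 0.3863]
tool_rot: [[-0.082, 0.997, 0.001], [0.997, 0.082, -0.0], [-0.0, 0.001, -1.0]]
ft_force: [0.3, -0.4, -1.4]
grip_width: 0.196
finger_force: 58.7
time_s: 18.23
tcp_pos: [0.5155, 0.2979, 0.3838]
tool_rot: [[-0.084, 0.997, -0.003], [0.997, 0.083, -0.002], [-0.001, -0.003, -1.0]]
ft_force: [-0.2, -0.4, -1.3]
grip_width: 0.196
finger_force: 58.7
time_s: 18.48
tcp_pos: [0.5167, 0.295, 0.3856]
tool_rot: [[-0.08, 0.997, -0.0], [0.997, 0.08, -0.001], [-0.001, -0.0, -1.0]]
ft_force: [-0.2, -0.8, -0.8]
grip_width: 0.195
finger_force: 58.7
s6 ((0.17410896315248792, -0.08404689803996135), 0.929400404824151)
d6 ((0.5025233210593392, 0.37364592010493425), 1.0387444864908855)
```

The brush hangs in the same place as just after I lifted it. I lower it into the pot.

```bash
python3 -m pendant '[{"fingers":1,"dx":-0.5,"dy":1,"dz":-15,"ax":0,"ay":0,"az":0},{"fingers":1,"dx":0,"dy":0,"dz":-20,"ax":0,"ay":0,"az":0},{"fingers":1,"dx":0,"dy":0,"dz":-15,"ax":0,"ay":0,"az":0},{"fingers":1,"dx":0,"dy":0,"dz":-15,"ax":0,"ay":0,"az":0},{"fingers":1,"dx":0,"dy":0,"dz":-20,"ax":0,"ay":0,"az":0},{"fingers":1,"dx":0,"dy":0,"dz":-20,"ax":0,"ay":0,"az":0},{"fingers":1,"dx":0,"dy":0,"dz":-20,"ax":0,"ay":0,"az":0},{"fingers":1,"dx":0,"dy":0,"dz":0,"ax":0,"ay":0,"az":0}]' && python3 -m pendant '[{"fingers":1,"dx":0,"dy":0,"dz":-10,"ax":0,"ay":0,"az":0},{"fingers":1,"dx":0,"dy":0,"dz":-7,"ax":0,"ay":0,"az":0},{"fingers":1,"dx":0,"dy":0,"dz":-4,"ax":0,"ay":0,"az":0},{"fingers":1,"dx":0,"dy":0,"dz":0,"ax":0,"ay":0,"az":0},{"fingers":1,"dx":0,"dy":0,"dz":0,"ax":0,"ay":0,"az":0}]'
```

```text
time_s: 19.58
tcp_pos: [0.5149, 0.2967, 0.2583]
tool_rot: [[-0.081, 0.997, -0.004], [0.997, 0.081, -0.002], [-0.002, -0.004, -1.0]]
ft_force: [0.2, 0.4, -1.1]
grip_width: 0.196
finger_force: 58.6
time_s: 20.2
tcp_pos: [0.5159, 0.2973, 0.2403]
tool_rot: [[-0.082, 0.997, 0.001], [0.997, 0.082, 0.0], [0.0, 0.001, -1.0]]
ft_force: [-0.3, 0.6, -0.8]
grip_width: 0.195
finger_force: 58.7
```

```bash
python3 -m pendant '[{"fingers":1,"dx":0,"dy":0,"dz":-2,"ax":0,"ay":0,"az":0},{"fingers":1,"dx":0,"dy":0,"dz":0,"ax":0,"ay":0,"az":0},{"fingers":1,"dx":0,"dy":0,"dz":-1.5,"ax":0,"ay":0,"az":0},{"fingers":1,"dx":0,"dy":0,"dz":0,"ax":0,"ay":0,"az":0},{"fingers":1,"dx":0,"dy":0,"dz":0,"ax":0,"ay":0,"az":0}]'
```

```text
time_s: 20.82
tcp_pos: [0.5159, 0.2973, 0.2371]
tool_rot: [[-0.082, 0.997, 0.001], [0.997, 0.082, 0.0], [0.0, 0.001, -1.0]]
ft_force: [-0.6, -0.2, 4.4]
grip_width: 0.192
finger_force: 59.1
```

Contact with the pot floor, so I release slowly, rise and look.

```bash
python3 -m pendant '[{"fingers":0.3,"dx":0,"dy":0,"dz":0,"ax":0,"ay":0,"az":0},{"fingers":-0.1,"dx":0,"dy":0,"dz":0,"ax":0,"ay":0,"az":0},{"fingers":-0.1,"dx":0,"dy":0,"dz":0,"ax":0,"ay":0,"az":0},{"fingers":-0.1,"dx":0,"dy":0,"dz":0,"ax":0,"ay":0,"az":0}]' && python3 -m pendant '[{"fingers":-0.1,"dx":0,"dy":0,"dz":20,"ax":0,"ay":0,"az":0},{"fingers":-0.1,"dx":0,"dy":0,"dz":40,"ax":0,"ay":0,"az":0},{"fingers":-0.1,"dx":0,"dy":0,"dz":50,"ax":0,"ay":0,"az":0},{"fingers":-0.1,"dx":-50,"dy":0,"dz":20,"ax":0,"ay":0,"az":0},{"fingers":-0.1,"dx":-50,"dy":0,"dz":0,"ax":0,"ay":0,"az":0},{"fingers":-0.1,"dx":-50,"dy":0,"dz":0,"ax":0,"ay":0,"az":0},{"fingers":-0.1,"dx":0,"dy":0,"dz":0,"ax":0,"ay":0,"az":0},{"fingers":-0.1,"dx":0,"dy":0,"dz":0,"ax":0,"ay":0,"az":0}]'
python3 - <<'E'
from h import *
snap('scene','s9'); snap('side','d9')
a=cv2.imread('pics/s9.png')[150:390,150:530]; b=cv2.imread('pics/d9.png')[140:420,200:480]
cv2.imwrite('pics/c9.png',np.hstack([cv2.resize(a,(470,297)),cv2.resize(b,(297,297))]))
E
```

```text
time_s: 21.32
tcp_pos: [0.5158, 0.2972, 0.2362]
tool_rot: [[-0.081, 0.997, -0.0], [0.997, 0.081, -0.0], [-0.0, -0.0, -1.0]]
ft_force: [-0.4, -0.1, 0.4]
grip_width: 0.549
finger_force: 0.0
time_s: 22.32
tcp_pos: [0.3661, 0.2973, 0.3667]
tool_rot: [[-0.082, 0.997, 0.001], [0.997, 0.082, 0.0], [0.0, 0.001, -1.0]]
ft_force: [-0.4, -0.7, 0.1]
grip_width: 0.545
finger_force: 0.0
```

View pics/c9.png

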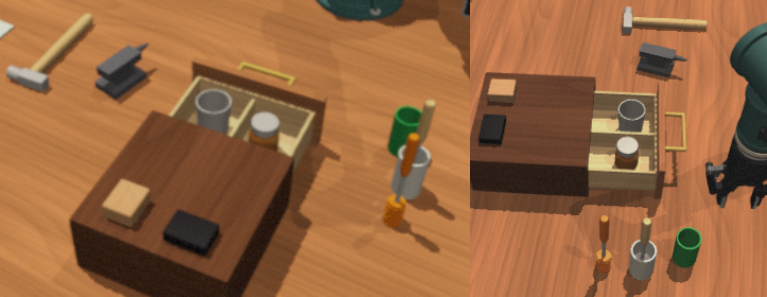

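The final picture shows the brush in the white pot at crop (643,235), the beaker upright in the open drawer at (631,115), and the jar, anvil and hammer in place. The robot touches nothing.

```bash
python3 -c "
from bench import bot
print(bot.sign_off())"
```

```text
the job is handed in; nothing more can be done
None
```

The job is done and handed in at about 22 s: the drawer is out to its stop, the beaker got two full strokes, the brush is back in its white pot, and the last picture showed everything standing and the anvil and hammer in place.

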